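# Complete the set of three end mills and shut the case

### The arm

A 6-joint arm with a two-finger parallel gripper is mounted at the origin on the work surface. World frame = base frame: x ahead of the robot, y to its left, z up, the work surface at z = 0. Lengths are in m, angles in rad, forces in N, time in s.
With the tool pointing down it reaches from about 0.3 to 0.875 m from the base axis. Payload 6.4 kg.
Tool frame: the origin (TCP) lies midway between the tips of the shut fingers; the grasp point (between the pads) lies 19 mm behind it; z points along the fingers, y is the direction in which the jaws open and shut (so a half turn about z gives the same grasp; the last joint's range is limited). The gripper opens to 85 mm and grips with 20 to 120 N. Pads are 22 mm wide; open, the fingers measure 114 mm over their backs; the gripper's body (76 mm by 85 mm) begins 54 mm behind the grasp point. The pads swing forward as they close: fully open they stand 13 mm farther back than shut.
Start: joints at [-1.377, 0.181, 1.607, -0, 1.354, -0.206], TCP at [0.224, -0.53, 0.199] pointing down, gripper open.
Joint ranges: [-2.99, 2.99], [-0.89, 2.07], [0.3, 2.58], [-1.14, 4.28], [0, 2.63], [-3.12, 3.12]. Speed limits (rad/s): [2.57, 2.57, 3.01, 3.14, 3.14, 3.14].

### API

Orientations are given as a unit quaternion [w, x, y, z].
In Python, from bench import ctrl, optics, ticket gives the robot as it stands. The module is installed in compiled form; this text tells all that it offers.
- The arm moves only by the tool step_arm, never from a script. Its argument "targets" is text: rows parted by semicolons, each of 6 numbers parted by spaces: the shift along the tool's x, y, z in mm, then the turn, a rotation vector about the tool's x, y, z in rad. In form: dx dy dz rx ry rz; .... A call has 1 to 8 rows; each row is the pose to reach, as a shift and turn from the pose commanded when the call began, along the tool's axes at that moment; what a row does not reach only later rows make up. A row lasts 1/8 s, in which the tool goes at most 62.5 mm and 10.7 degrees, less where a joint would pass 70% of its speed; a pose out of reach is approached as far as the arm can. A call with a gripper value outside its range is refused whole. "grip" is the opening in per cent of the stroke, from 0 (shut) to 100 (fully open), set as the call begins (left out, the last holds). The fingers move at their own pace and stop on an object; the grip force is fixed at half the most. Time passes only in rows, so rows that repeat a pose let the fingers close. It gives the time, the measured TCP pose, the force and the opening at its end, in the units of the state.
- ctrl.get_obs(): the state, without advancing time (a new reading comes with each control period).
- optics.camera(name): name is "side" or "top"; returns a dict with "image" (480x640x3 uint8, red, green, blue), "mtx" (3x3 intrinsics, pixels), "D" ([k1, k2, p1, p2, k3] as OpenCV has them; the pictures are not rectified), "xyz" and "orientation" of the camera in the world. Camera axes: x right, y up, looking along -z (the intrinsics and any distortion apply to the point x, -y, -z); pixel columns grow to the right and rows downward; lengths in m; the calibration is good to about 2 mm. A picture is of the moment at which its call begins. There is no depth.
- ticket.hand_in(): hands the job in, once; it reports no verdict.
The state is a dict: "time_s": time; "q": joint angles; "dq": joint speeds; "joint_efforts": joint torques, N m; "eef_pos": TCP position; "eef_rot": TCP orientation; "wrist_force": force on the tool from outside, world axes, zero at the start; "torque": the same for the moment, N m; "opening": opening from 0.0 (shut) to 1.0 (fully open).
Only numpy, scipy, OpenCV 4.12 (cv2) and the standard library are available. Lean on these libraries where they do the work, as an engineer would, in place of code of your own. Each camera call takes 0.05 s, during which the arm holds its last target.

### The job

The black case carries a matched set of three end mills, and two of them already lie in their saddles. Find the one of the same diameter and length among the four on the wooden rack, lay it (do not drop it) in the empty middle saddle, either way round, and shut the lid fully. Leave the other end mills where they lie.

Things in the scene. Friction and masses are not known exactly. Their poses are not given: they have to be found in the camera images.
- mill_a_mid (a point): Centre (on the axis, half-way along) of a bare steel end mill, 30 mm diameter, 135 mm long, lying level on the wooden rack. Its x axis runs along the end mill, plain shank towards -x, spiral flutes towards +x. It can be gripped anywhere as a plain round bar of that diameter; weight about 0.6 kg.
- mill_b_mid (a point): Centre (on the axis, half-way along) of a bare steel end mill, 30 mm diameter, 160 mm long, lying level on the wooden rack. Its x axis runs along the end mill, plain shank towards -x, spiral flutes towards +x. It can be gripped anywhere as a plain round bar of that diameter; weight 0.72 kg.
- mill_c_mid (a point): Centre (on the axis, half-way along) of a bare steel end mill, 30 mm diameter, 110 mm long, lying level on the wooden rack. Its x axis runs along the end mill, plain shank towards -x, spiral flutes towards +x. It can be gripped anywhere as a plain round bar of that diameter; weight 0.49 kg.
- mill_d_mid (a point): Centre (on the axis, half-way along) of a bare steel end mill, 40 mm diameter, 135 mm long, lying level on the wooden rack. Its x axis runs along the end mill, plain shank towards -x, spiral flutes towards +x. It can be gripped anywhere as a plain round bar of that diameter; weight 0.98 kg.
- mill_e_mid (a point): Centre of a bare steel end mill, 30 mm diameter, 135 mm long, already lying in the -x saddle of the case (80 mm from the middle saddle). x axis along it. It stays there.
- mill_f_mid (a point): Centre of a bare steel end mill, 30 mm diameter, 135 mm long, already lying in the +x saddle of the case (80 mm from the middle saddle). x axis along it. It stays there.
- rack: Plywood rack fixed to the bench, 125 x 312 mm, 38 mm high. Origin: centre of its underside. Two notched ribs (12 mm thick, at x = -36 and +36 mm) carry four end mills along its x axis, 78 mm apart along y; between the ribs is free room for fingers down to its 12 mm base board.
- case: Black plastic open-topped transport case fixed to the bench, 226 (x) x 161 (y) x 56 mm (z), walls and floor 6 mm. Origin: centre of its underside; lid hinge along x on its +y side, latches and carrying handle on its -y side. Inside, two white ribs (12 mm thick, at y = -46 and +46 mm, tops 32 mm above the underside) have V notches (36 mm wide, 18 mm deep) forming three saddles at x = -80, 0 and +80 mm, in which end mills lie along y. 149 mm clear between the end walls.
- saddle (a point): Where the centre of a 30 mm end mill comes to lie in the empty middle saddle: 35 mm above the case's underside, 21 mm below its rim. Axes as the case (the end mill lies along y).
- hinge (a point): Middle of the lid's hinge line, on the case's +y upper edge, 56 mm above its underside. Axes as the case; the hinge line is along x.
- lid_edge (a point): Middle of the lid's free edge on its outer face, 161 mm from the hinge. The lid is a 7 mm thick plate, 226 mm wide, with a 70 mm wide thumb lip that stands 10 mm beyond this edge.
- lid (a joint): Lid angle in rad: 0 shut flat on the rim, 1.57 upright, up to 2.0 leaning outwards (+y of the case). The hinge is stiff: the lid stays where it is left and takes about 1 to 3 N at its free edge; it is shut by pushing its outer face over towards the case and down.
Things that resemble listed ones, but are neither listed nor needed, are in the scene too. What is shaped like the part that bears mill_a_mid but blue or red is not meant.

How it is judged:
By the outcome, as a careful person would: the job done as asked, in the order asked, and still so for the second after the job is handed in, with the robot touching nothing.
It also fails if it takes over 54 s, if anything falls off the work surface, if the arm or the gripper's body presses on something with over 40 N, if the wrist force passes 120 N, or if a joint passes its speed limit or range.

## Working session

There is one attempt and no reset: what is moved stays moved. The work goes in short steps, Python scripts to look and compute and a tool call to move; the robot and the scene stay as the last step left them, time stands still between calls to the robot, and variables do not carry over. Pictures are saved under pics/ and viewed, and the job is handed in when it is done.

Besides the shell and the picture viewer there is one more tool, called after "Emit:" as name(argument=value, ...) on one line, values as JSON. step_arm: Moves the arm, as the interface text tells. Its arguments: {"type":"object","properties":{"targets":{"type":"string"},"grip":{"type":"number"}},"required":["targets"]}

```bash
mkdir -p pics
python3 - <<'E'
from bench import ctrl, optics
import cv2,pickle
o=ctrl.get_obs(); print(o)
for n in("top","side"):
    c=optics.camera(n); pickle.dump(c,open(n+"0.pkl","wb"))
    cv2.imwrite(f"pics/{n}0.png",c["image"][:,:,::-1]); print(n,c["mtx"],c["D"],c["xyz"],c["orientation"])
E
```

```text
{'time_s': 0.0, 'q': array([-1.37729782e+00,  1.81531896e-01,  1.60800492e+00,  1.09004339e-05,
        1.35375549e+00, -2.06268873e-01]), 'dq': array([-0.00057716,  0.0008367 ,  0.00025593,  0.00115271, -0.00039552,
        0.00026962]), 'joint_efforts': array([-2.64523887e-04, -4.44869757e+01, -3.51340270e+01, -3.31114725e-04,
        9.01414751e-03,  1.73453878e-05]), 'eef_pos': array([ 0.22371269, -0.52905597,  0.19809081]), 'eef_rot': array([-8.49776880e-04,  9.80089558e-01,  1.98554113e-01,  1.07475118e-05]), 'wrist_force': array([ 0.60468634, -0.22380552,  0.24951871]), 'torque': array([ 0.00753285, -0.00912499,  0.00887753]), 'opening': 0.9963310825557283}
top [[616.44436424   0.         323.23794592]
 [  0.         616.44436424 233.6951344 ]
 [  0.           0.           1.        ]] [-0.02735844  0.          0.          0.          0.        ] [0.31292876 0.00997207 1.25185787] [ 0.7077502   0.04813474 -0.06592373 -0.70173126]
side [[486.02957388   0.         328.2133409 ]
 [  0.         486.02957388 238.90354154]
 [  0.           0.           1.        ]] [-0.01774634  0.          0.          0.          0.        ] [0.2646734  0.64820679 0.80593974] [-0.17907614 -0.06359528  0.36992734  0.90941802]
```

View pics/top0.png

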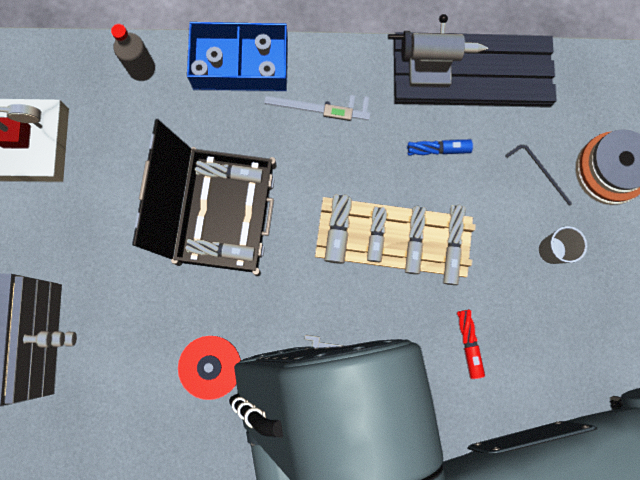

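View pics/side0.png

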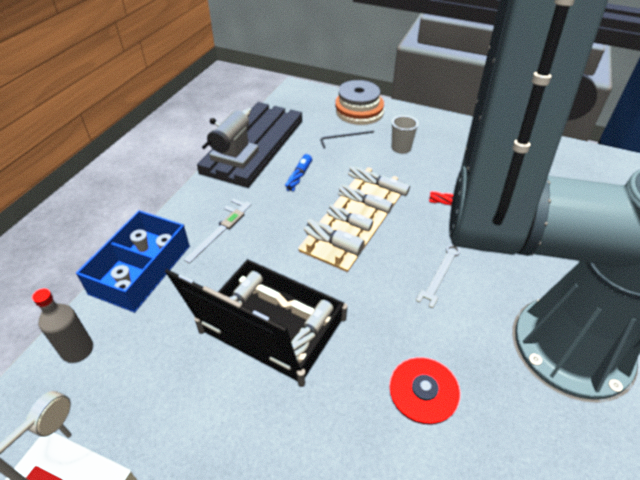

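The top view shows rack mills with centres near pixels (339,228), (377,234), (416,240) and (455,244). The case is near (225,212), with its lid open to the left and its latches on the right. Blue (440,147) and red (470,343) mills are decoys. I'll set up the calibration helpers and take enlarged crops.

```bash
cat > h.py <<'E'
import numpy as np,cv2,pickle
from scipy.spatial.transform import Rotation as R
def load(f): return pickle.load(open(f,"rb"))
def ext(c):
    w,x,y,z=c["orientation"]; return R.from_quat([x,y,z,w]).as_matrix()@np.diag([1,-1,-1]), np.array(c["xyz"])
def proj(c,P):
    M,t=ext(c); rv=cv2.Rodrigues(M.T)[0]
    return cv2.projectPoints(np.asarray(P,float).reshape(-1,1,3),rv,-M.T@t,c["mtx"],np.array(c["D"]))[0].reshape(-1,2)
def ray(c,uv):
    M,t=ext(c); n=cv2.undistortPoints(np.asarray(uv,float).reshape(-1,1,2),c["mtx"],np.array(c["D"])).reshape(-1,2)
    d=np.c_[n,np.ones(len(n))]@M.T; return t,d
def onz(c,uv,z):
    t,d=ray(c,uv); return t+d*((z-t[2])/d[:,2])[:,None]
def crop(c,name,x0,y0,x1,y1,s):
    im=c["image"][y0:y1,x0:x1,::-1]; cv2.imwrite(name,cv2.resize(im,None,fx=s,fy=s,interpolation=cv2.INTER_CUBIC))
E
python3 - <<'E'
from h import *
t=load("top0.pkl"); s=load("side0.pkl")
crop(t,"pics/t_rack.png",300,180,490,300,4)
crop(t,"pics/t_case.png",125,110,290,285,3.4)
crop(s,"pics/s_rack.png",290,155,420,275,5)
crop(s,"pics/s_case.png",160,250,360,390,4)
print(onz(t,[[339,228],[377,234],[416,240],[455,244]],.038).round(3))
print(onz(t,[[225,212]],.035), onz(t,[[320,198],[475,211]],.038))
E
```

```text
[[ 0.523 -0.051  0.038]
 [ 0.511 -0.128  0.038]
 [ 0.5   -0.206  0.038]
 [ 0.493 -0.284  0.038]]
[[0.55330664 0.17722988 0.035     ]] [[ 0.58362827 -0.01303423  0.038     ]
 [ 0.56065917 -0.32703025  0.038     ]]
```

View pics/t_rack.png

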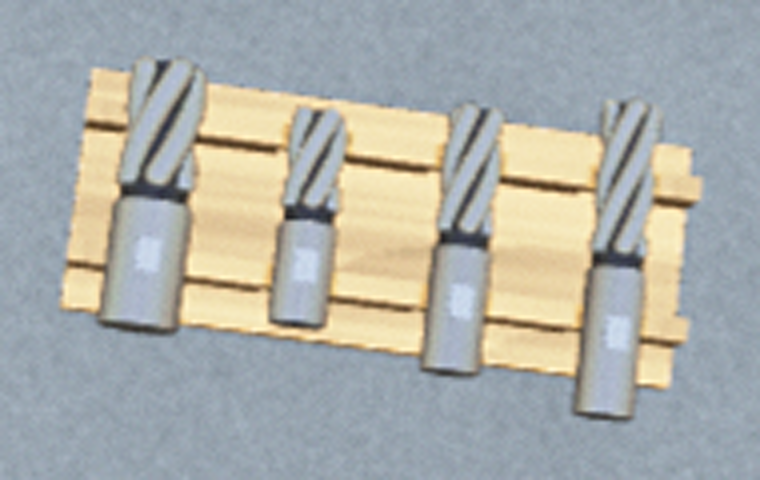

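View pics/t_case.png

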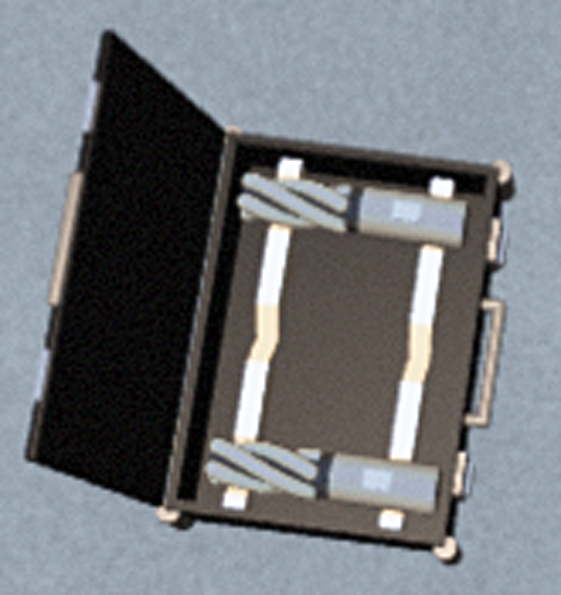

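View pics/s_rack.png

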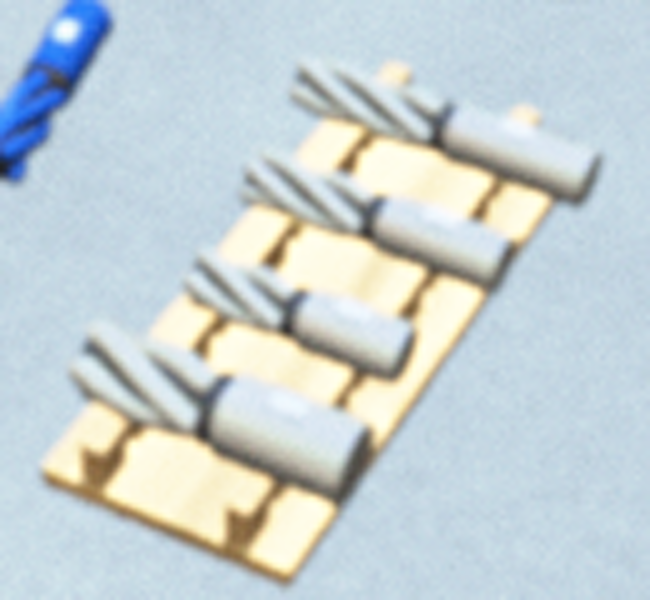

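View pics/s_case.png

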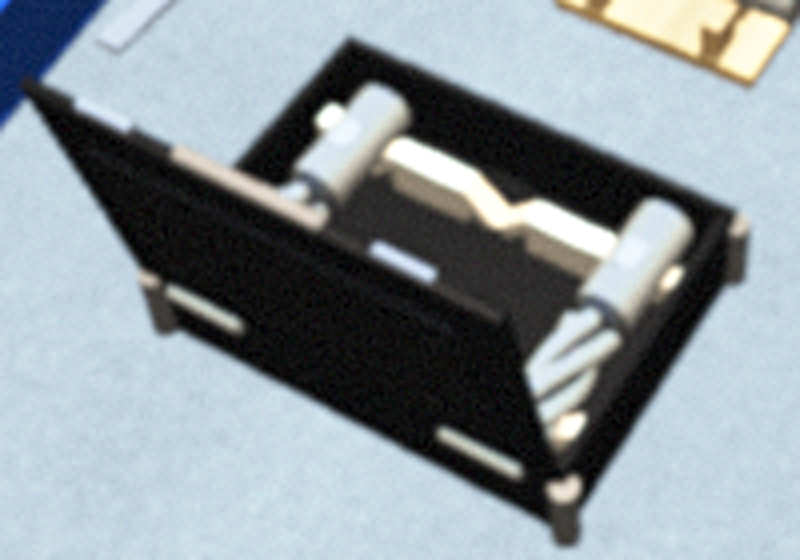

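Candidates on the rack:
- (339,228) is D, too fat.
- (377,234) is C, too short.
- (416,240) is A, to be confirmed.
- (455,244) is B, too long.
- The blue (440,147) and red (470,343) ones are excluded by colour.

Next I'll fit the rack and case poses and check the diameters and lengths.

```bash
cat > fit.py <<'E'
from h import *
from scipy.optimize import least_squares
def pose(p,P):
    P=np.asarray(P,float); c,s=np.cos(p[2]),np.sin(p[2])
    return np.c_[p[0]+c*P[:,0]-s*P[:,1],p[1]+s*P[:,0]+c*P[:,1],P[:,2]]
t=load("top0.pkl"); s=load("side0.pkl")
ct=lambda L,x0,y0,k:(np.array(L,float)+.5)/k-.5+[x0,y0]
# rack base corners
rp=np.array([[.0625,.156,.012],[-.0625,.156,.012],[.0625,-.156,.012],[-.0625,-.156,.012]])
ru=ct([[92,68],[62,308],[690,148],[668,387]],300,180,4)
rs=ct([[42,470],[288,580]],290,155,5)
rsP=rp[:2]
def f(p): return np.r_[(proj(t,pose(p,rp))-ru).ravel(),(proj(s,pose(p,rsP))-rs).ravel()]
r=least_squares(f,[.51,-.17,-.1]); print("rack",r.x.round(4),r.fun.round(1))
# case rim outer corners z=.056 (feet excluded)
cp=np.array([[.113,.0805,.056],[.113,-.0805,.056],[-.113,.0805,.056],[-.113,-.0805,.056]])
cu=ct([[234,130],[500,168],[168,512],[446,545]],125,110,3.4)
cs=ct([[350,38],[738,212],[565,478]],160,250,4); csP=cp[[1,3,2]]
def g(p): return np.r_[(proj(t,pose(p,cp))-cu).ravel(),(proj(s,pose(p,csP))-cs).ravel()]
r2=least_squares(g,[.55,.17,-.1]); print("case",r2.x.round(4),r2.fun.round(1))
for k in (0,1):pass
def cyl(p,cx,cy,z,L,D):
    out=[]
    for e in(-1,1):
        a=np.linspace(0,2*np.pi,41)
        out.append(pose(p,np.c_[np.full(41,cx+e*L/2),cy+D/2*np.cos(a),z+D/2*np.sin(a)]))
    return out
def draw(im,c,P,x0,y0,k,col):
    q=(proj(c,P)-[x0,y0]+.5)*k-.5
    cv2.polylines(im,[np.round(q*8).astype(int).reshape(-1,1,2)],False,col,1,cv2.LINE_AA,3)
if __name__=="__main__":
    for c,n,(x0,y0,x1,y1,k) in((t,"t",(300,180,490,300,4)),(s,"s",(290,155,420,275,5))):
        im=cv2.resize(c["image"][y0:y1,x0:x1,::-1],None,fx=k,fy=k,interpolation=cv2.INTER_CUBIC)
        for cy,L,D,z in((.117,.135,.04,.045),(.039,.110,.03,.041),(-.039,.135,.03,.041),(-.117,.16,.03,.041)):
            E=cyl(r.x,0,cy,z,L,D)
            H=cv2.convexHull(proj(c,np.r_[E[0],E[1]]).astype(np.float32)).reshape(-1,2)
            q=(np.r_[H,H[:1]]-[x0,y0]+.5)*k-.5
            cv2.polylines(im,[np.round(q*8).astype(int).reshape(-1,1,2)],False,(0,0,255),1,cv2.LINE_AA,3)
        cv2.imwrite(f"pics/{n}_rackfit.png",im)
    for c,n,(x0,y0,x1,y1,k) in((t,"t",(125,110,290,285,3.4)),(s,"s",(160,250,360,390,4))):
        im=cv2.resize(c["image"][y0:y1,x0:x1,::-1],None,fx=k,fy=k,interpolation=cv2.INTER_CUBIC)
        p=r2.x+[0,0,np.pi/2]; 
        draw(im,c,pose(r2.x,cp[[0,1,3,2,0]]),x0,y0,k,(0,255,0))
        for sx in(-.08,0,.08):
            E=cyl(p,0,-sx,.035,.135,.03)
            H=cv2.convexHull(proj(c,np.r_[E[0],E[1]]).astype(np.float32)).reshape(-1,2)
            q=(np.r_[H,H[:1]]-[x0,y0]+.5)*k-.5
            cv2.polylines(im,[np.round(q*8).astype(int).reshape(-1,1,2)],False,(0,0,255),1,cv2.LINE_AA,3)
        for th,col in((1.57,(255,255,0)),(1.8,(255,0,255)),(2.0,(0,255,255))):
            a=np.array([[.113,0],[.113,.161],[-.113,.161],[-.113,0]])
            draw(im,c,pose(r2.x,np.c_[a[:,0],.0805-a[:,1]*np.cos(th),.056+a[:,1]*np.sin(th)]),x0,y0,k,col)
        cv2.imwrite(f"pics/{n}_casefit.png",im)
E
python3 fit.py
```

```text
rack [ 0.5108 -0.1652 -0.1202] [-0.5  0.4 -0.8  0.2 -0.1 -0.   0.   0.2 -0.4 -0.7  0.2 -1.6]
case [ 0.5555  0.1783 -0.1233] [-1.4  0.8  0.   0.2 -1.  -0.4 -0.7  0.9  0.1 -1.4  0.1 -1.1 -0.4 -1.5]
```

View pics/t_rackfit.png

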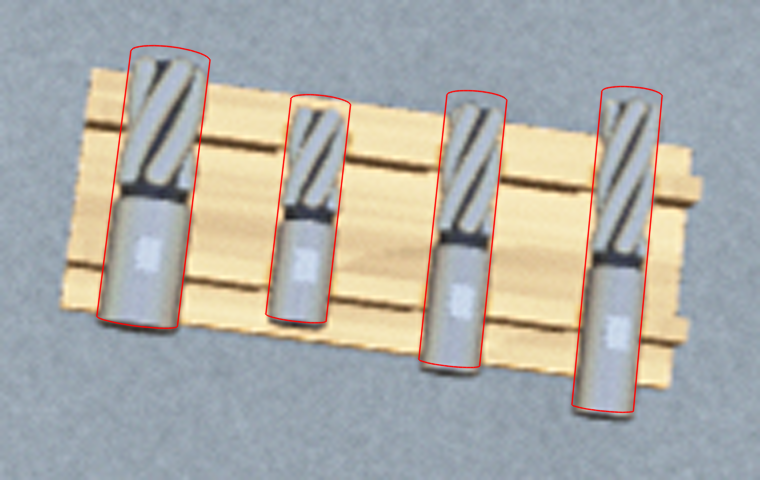

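View pics/s_rackfit.png

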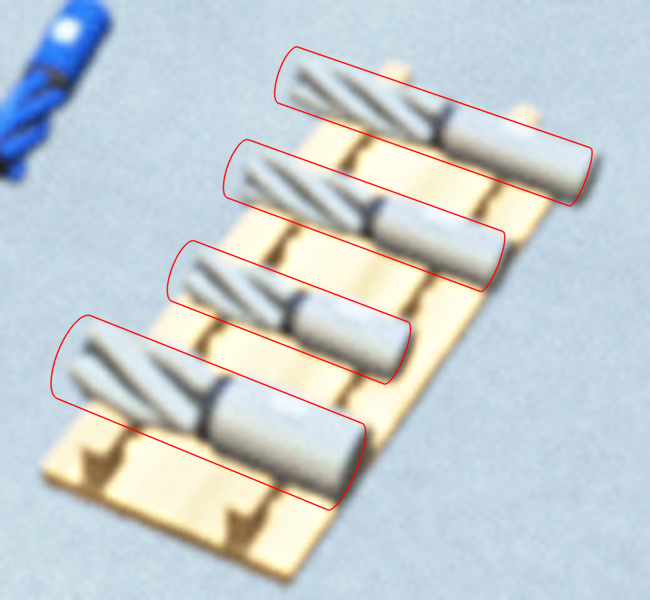

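View pics/t_casefit.png

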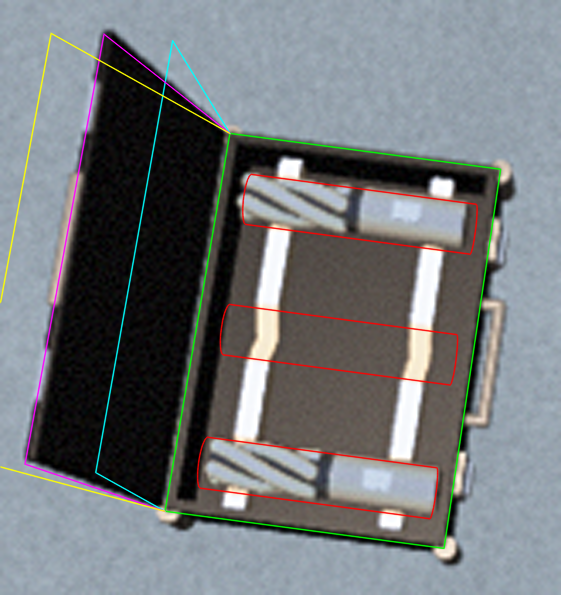

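View pics/s_casefit.png

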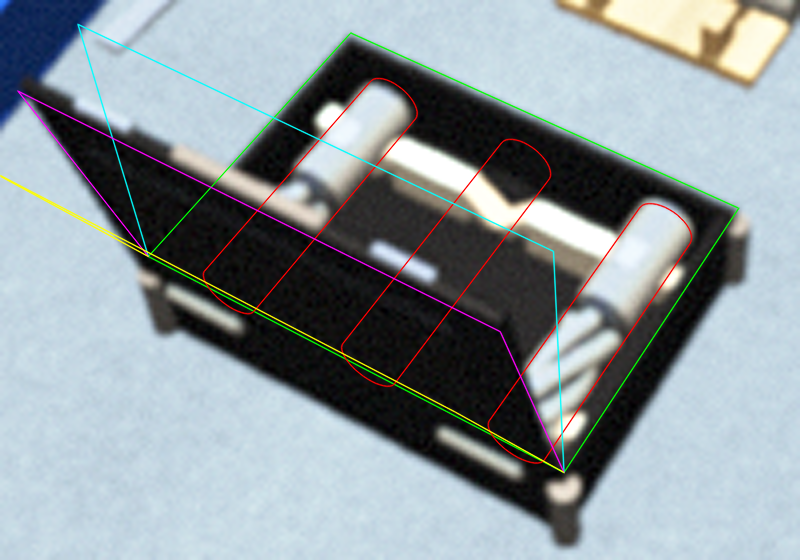

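Sizes and spacing confirm that A is the third mill, at (416,240): 30 mm wide like its neighbours, and between C and B in length. The lid stands at about 1.8 rad. Now I'll compute the pick move.

```bash
cat > go.py <<'E'
from h import *
from bench import ctrl
RACK=np.array([.5108,-.1652,-.1202]); CASE=np.array([.5555,.1783,-.1233])
def at(p,x,y,z):
    c,s=np.cos(p[2]),np.sin(p[2]); return np.array([p[0]+c*x-s*y,p[1]+s*x+c*y,z])
def Rot(o): w,x,y,z=o["eef_rot"]; return R.from_quat([x,y,z,w])
def goal(pos,yaw,tilt=None,o=None):
    o=o or ctrl.get_obs(); r=Rot(o)
    Rg=R.from_matrix(np.array([[np.cos(yaw),np.sin(yaw),0],[np.sin(yaw),-np.cos(yaw),0],[0,0,-1]]))
    if tilt is not None: Rg=Rg*R.from_rotvec(tilt)
    return (r.inv().apply(np.asarray(pos)-o["eef_pos"])*1000).round(1),(r.inv()*Rg).as_rotvec().round(3)
E
python3 - <<'E'
from go import *
a=at(RACK,-.003,-.039,.041);print(a)
print(goal([a[0],a[1],.13],RACK[2])); print(goal([a[0],a[1],.018],RACK[2]))
E
```

```text
[ 0.50314513 -0.20355887  0.041     ]
(array([ 384.1, -191. ,   68.6]), array([-0.002,  0.   ,  0.52 ]))
(array([ 384.1, -190.8,  180.6]), array([-0.002,  0.   ,  0.52 ]))
```

Emit:
step_arm(targets="48 -24 9 0 0 0.065; 96 -48 17 0 0 0.13; 144 -72 26 0 0 0.195; 192 -95 34 0 0 0.26; 240 -119 43 0 0 0.325; 288 -143 51 0 0 0.39; 336 -167 60 0 0 0.455; 384 -191 68 0 0 0.52", grip=100)

```text
time_s: 1.1
eef_pos: [0.5039, -0.2026, 0.1304]
eef_rot: [-0.0, 0.998, -0.061, -0.0]
wrist_force: [1.6, -1.0, 0.4]
opening: 1.003
```

Run:
```python
from go import *
from bench import optics
a=at(RACK,-.003,-.039,.041)
print(goal([a[0],a[1],.018],RACK[2]))
for n in("top","side"):
    c=optics.camera(n); pickle.dump(c,open(n+"1.pkl","wb"))
t=load("top1.pkl");s=load("side1.pkl")
crop(t,"pics/t1.png",300,130,500,300,4); crop(s,"pics/s1.png",270,100,450,290,3)
o=ctrl.get_obs();print(o["time_s"],o["eef_pos"],o["wrist_force"])
print(proj(s,[o["eef_pos"]]),proj(t,[o["eef_pos"]]))
```

```text
(array([ -0.6,   1.1, 112.4]), array([-0.   ,  0.   , -0.002]))
1.2 [ 0.50475083 -0.19958553  0.12960268] [-1.13472991 -1.3229179  -0.06041314]
[[364.50497848 168.98133789]] [[421.20246592 230.02071586]]
```

View pics/t1.png

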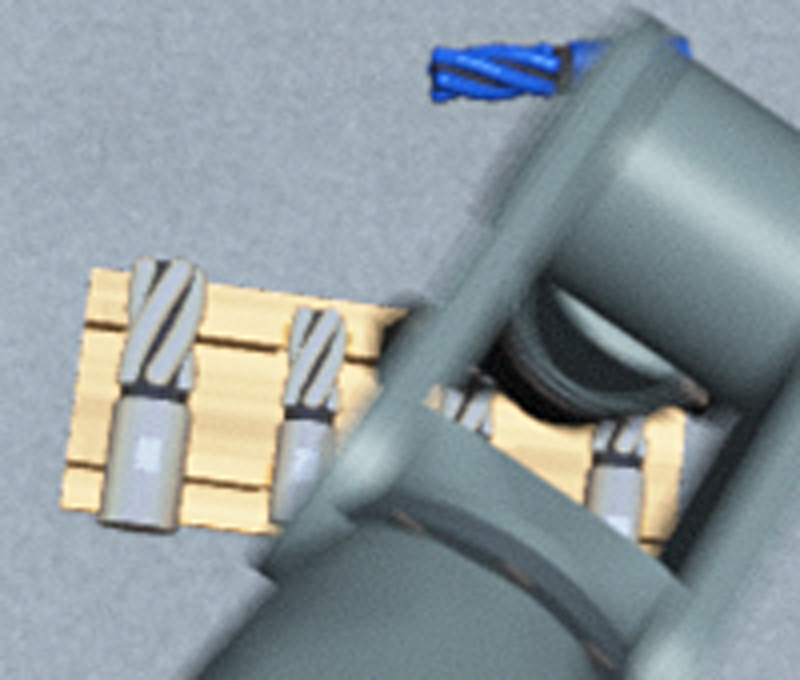

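View pics/s1.png

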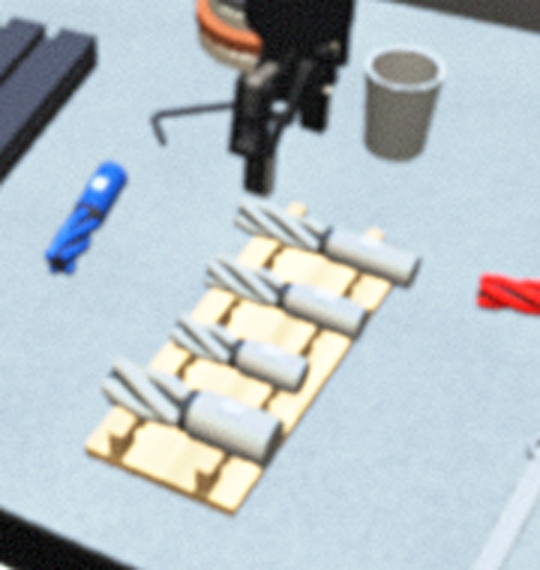

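Emit:
step_arm(targets="0 0 0 0 0 0; 0 0 0 0 0 0")

```text
time_s: 1.45
eef_pos: [0.5027, -0.2052, 0.131]
eef_rot: [0.0, 0.998, -0.061, -0.0]
wrist_force: [0.5, 0.3, -0.3]
opening: 1.0
```

Run:
```python
from go import *
a=at(RACK,-.003,-.039,.041)
print(goal([a[0],a[1],.018],RACK[2]),ctrl.get_obs()["eef_pos"])
```

```text
(array([  0.3,  -1.7, 113. ]), array([ 0.   ,  0.   , -0.001])) [ 0.50267747 -0.2051505   0.13102517]
```

Emit:
step_arm(targets="0 -1.7 20 0 0 0; 0 -1.7 45 0 0 0; 0 -1.7 70 0 0 0; 0 -1.7 90 0 0 0; 0 -1.7 105 0 0 0; 0 -1.7 113 0 0 0; 0 -1.7 113 0 0 0; 0 -1.7 113 0 0 0", grip=75)

```text
time_s: 2.45
eef_pos: [0.5039, -0.203, 0.0187]
eef_rot: [0.0, 0.998, -0.06, 0.001]
wrist_force: [0.1, 0.8, 0.1]
opening: 0.751
```

Run:
```python
from go import *
from bench import optics
for n in("side",):
    c=optics.camera(n); pickle.dump(c,open(n+"2.pkl","wb"))
s=load("side2.pkl")
crop(s,"pics/s2.png",300,100,440,240,4)
```

```text
(no output)
```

View pics/s2.png

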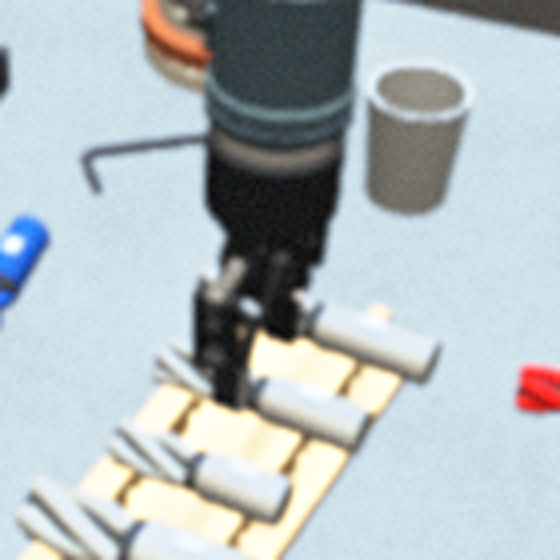

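Emit:
step_arm(targets="0 0 0 0 0 0; 0 0 0 0 0 0; 0 0 0 0 0 0; 0 0 0 0 0 0", grip=20)

```text
time_s: 3.0
eef_pos: [0.5039, -0.2046, 0.0195]
eef_rot: [0.002, 0.998, -0.06, 0.001]
wrist_force: [-4.2, -3.2, 7.5]
opening: 0.208
```

Emit:
step_arm(targets="0 0 0 0 0 0; 0 0 0 0 0 0", grip=0)

```text
time_s: 3.25
eef_pos: [0.5068, -0.2051, 0.0233]
eef_rot: [0.002, 0.998, -0.06, 0.003]
wrist_force: [-6.3, 2.4, 32.0]
opening: 0.003
```

The fingers shut fully and feel +32 N in z, so this isn't a grasp. I'll look.

Run:
```python
from go import *
from bench import optics
for n in("side","top"):
    c=optics.camera(n); pickle.dump(c,open(n+"3.pkl","wb"))
s=load("side3.pkl");t=load("top3.pkl")
crop(s,"pics/s3.png",310,140,410,240,6)
crop(t,"pics/t3.png",300,130,500,300,4)
```

```text
(no output)
```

View pics/s3.png

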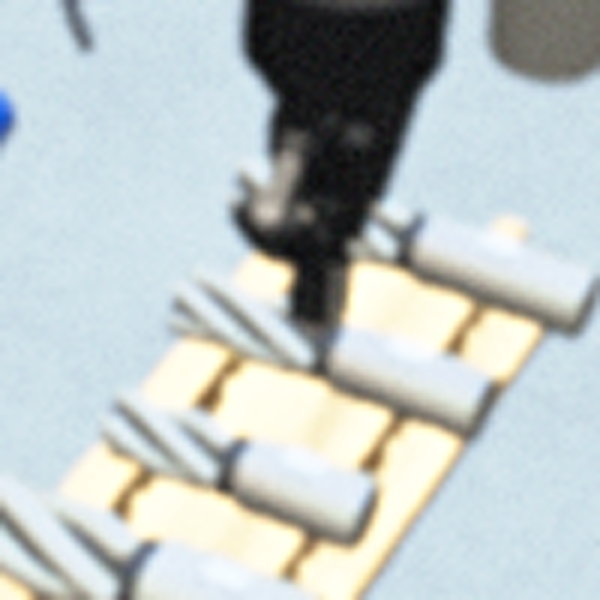

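View pics/t3.png

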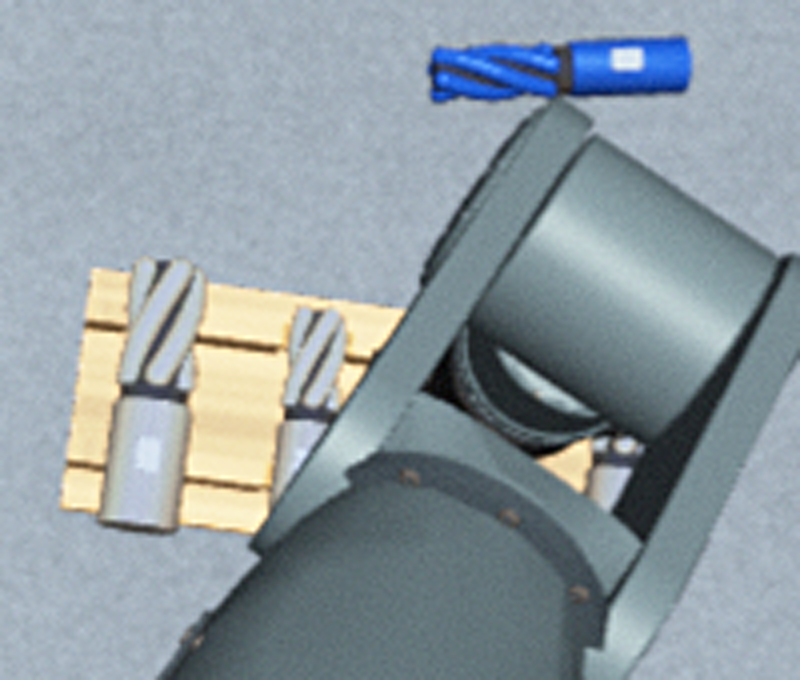

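Run:
```python
from go import *
s=load("side3.pkl");s2=load("side2.pkl");s1=load("side1.pkl")
o=ctrl.get_obs();p=o["eef_pos"];print(p)
def im(uv): return ((uv-[310,140]+.5)*6-.5).round(0)
print("tcp",im(proj(s,[p,p+[0,0,.0187],p+[0,0,.04]])))
# vertical finger seen tip (315,330)
uv=(np.array([[315,335.]])+.5)/6-.5+[310,140]
for z in(.02,.04,.055,.06,.07):print(z,onz(s,uv,z).round(4))
```

```text
[ 0.50682462 -0.20512233  0.02334057]
tcp [[311. 378.]
 [314. 342.]
 [317. 301.]]
0.02 [[ 0.5148 -0.2344  0.02  ]]
0.04 [[ 0.5085 -0.2119  0.04  ]]
0.055 [[ 0.5037 -0.1951  0.055 ]]
0.06 [[ 0.5021 -0.1895  0.06  ]]
0.07 [[ 0.4989 -0.1782  0.07  ]]
```

Run:
```python
from go import *
s=load("side3.pkl")
y=np.array([np.sin(.12),np.cos(.12),0])
def show(p,h,name):
  for dz in(0,.01,.02,.03,.04): print(name,dz,proj(s,[p+y*h+[0,0,dz],p-y*h+[0,0,dz]]).round(1).tolist())
show(np.array([.50475,-.19958,.1296]),.0425+.005,"s1 expect tips seen (357,163) (374,143)")
show(np.array([.5039,-.203,.0187]),.032+.005,"s2 seen (358,200)")
crop(load("side1.pkl"),"pics/s1b.png",335,90,405,190,8)
crop(load("side2.pkl"),"pics/s2b.png",320,140,420,220,7)
```

```text
s1 expect tips seen (357,163) (374,143) 0 [[355.1, 180.6], [373.4, 158.0]]
s1 expect tips seen (357,163) (374,143) 0.01 [[355.4, 177.0], [373.8, 154.5]]
s1 expect tips seen (357,163) (374,143) 0.02 [[355.6, 173.3], [374.1, 150.9]]
s1 expect tips seen (357,163) (374,143) 0.03 [[355.9, 169.7], [374.5, 147.3]]
s1 expect tips seen (357,163) (374,143) 0.04 [[356.2, 165.9], [374.9, 143.6]]
s2 seen (358,200) 0 [[355.3, 213.8], [368.6, 196.1]]
s2 seen (358,200) 0.01 [[355.5, 210.7], [368.9, 193.0]]
s2 seen (358,200) 0.02 [[355.7, 207.6], [369.3, 189.9]]
s2 seen (358,200) 0.03 [[356.0, 204.4], [369.6, 186.7]]
s2 seen (358,200) 0.04 [[356.2, 201.2], [369.9, 183.5]]
```

View pics/s2b.png

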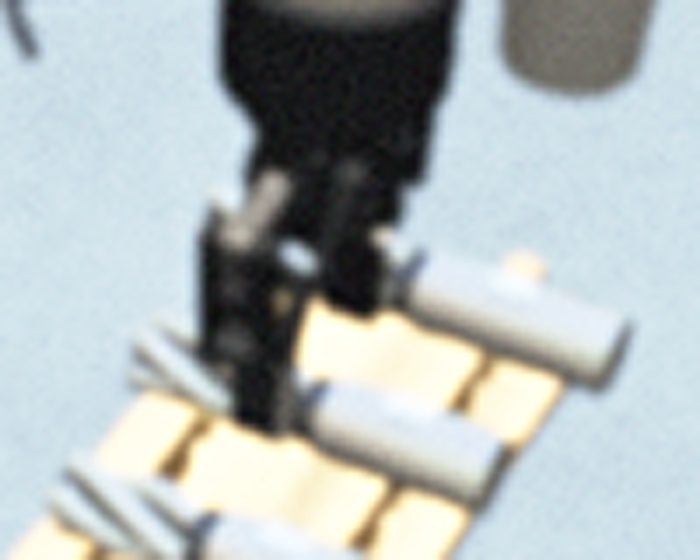

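View pics/s1b.png

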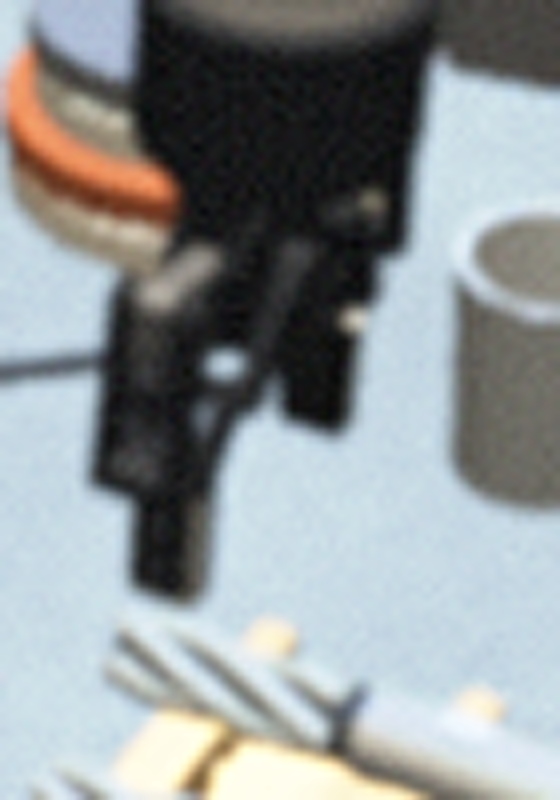

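The tips show about 25–30 mm higher in the side picture than the reported TCP allows. This holds for both fingers in all three poses, and the fingers closed on top of A's crest. So the true tip height is the reading plus roughly 28 mm. I'll back off, open, and look again with the arm still.

Emit:
step_arm(targets="0 0 -8 0 0 0; 0 0 -25 0 0 0; 0 0 -45 0 0 0; 0 0 -45 0 0 0; 0 0 -45 0 0 0; 0 0 -45 0 0 0")

```text
time_s: 4.1
eef_pos: [0.5027, -0.2021, 0.062]
eef_rot: [-0.0, 0.998, -0.06, -0.001]
wrist_force: [0.8, 0.8, -0.0]
opening: 0.002
```

Run:
```python
from go import *
from bench import optics
for n in("side","top"):
    c=optics.camera(n); pickle.dump(c,open(n+"4.pkl","wb"))
o=ctrl.get_obs();p=o["eef_pos"];print(o)
s=load("side4.pkl");t=load("top4.pkl")
x0,y0,x1,y1,k=310,120,420,230,5
im=cv2.resize(s["image"][y0:y1,x0:x1,::-1],None,fx=k,fy=k,interpolation=cv2.INTER_CUBIC)
for dz,c in((0,(0,0,255)),(.01,(0,128,255)),(.02,(0,255,255)),(.03,(0,255,0))):
    q=(proj(s,[p+[0,0,dz]])[0]-[x0,y0]+.5)*k-.5; cv2.circle(im,tuple(int(v) for v in q),3,c,-1)
cv2.imwrite("pics/s4.png",im)
crop(t,"pics/t4.png",300,130,500,300,4)
```

```text
{'time_s': 4.2, 'q': array([-6.01470767e-01,  2.75247333e-01,  1.79565481e+00,  2.26062230e-05,
        1.07222914e+00,  1.08957276e+00]), 'dq': array([-0.00038405, -0.00222624, -0.0009082 ,  0.00077962,  0.00088462,
       -0.00021276]), 'joint_efforts': array([ 1.19289735e-02, -4.39855027e+01, -2.98352301e+01,  3.50334085e-04,
        6.11537675e-03, -4.00782187e-05]), 'eef_pos': array([ 0.50286335, -0.20223199,  0.06216451]), 'eef_rot': array([-4.04925228e-04,  9.98192500e-01, -6.00927678e-02, -6.54201408e-04]), 'wrist_force': array([-0.45750717, -0.45326734,  0.30642069]), 'torque': array([0.02431926, 0.02502831, 0.00761001]), 'opening': 0.0009129275015873473}
```

View pics/s4.png

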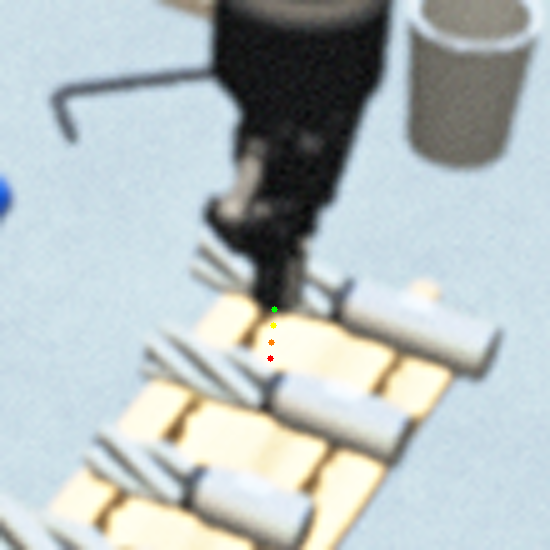

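View pics/t4.png

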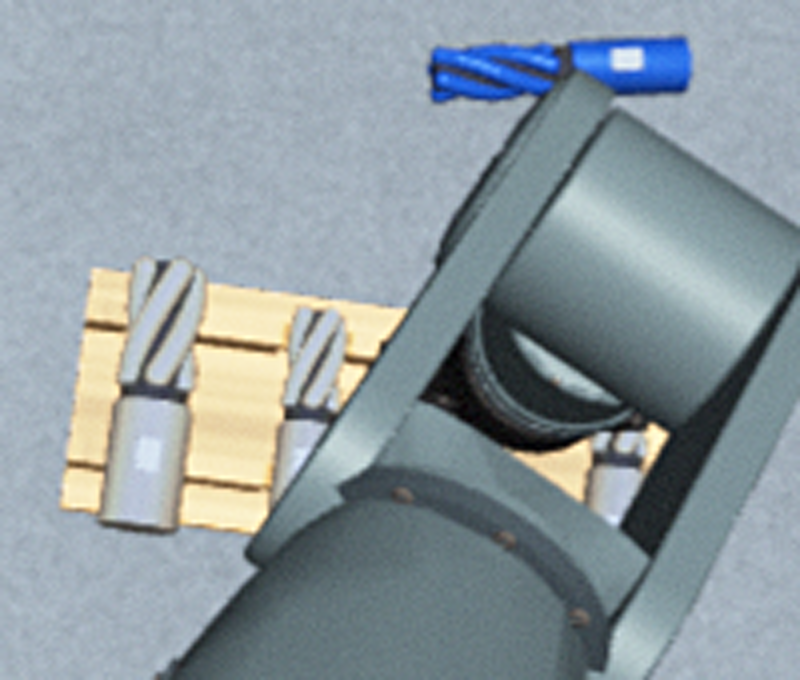

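Run:
```python
from go import *
t=load("top4.pkl");s=load("side4.pkl"); p=ctrl.get_obs()["eef_pos"]
im=cv2.imread("pics/t4.png")
for dz in(.1,.15,.2,.25,.3):
  for off,c in((0,(0,0,255)),(-.033,(0,255,0))):
    P=p+[0,off,dz]; q=(proj(t,[P])[0]-[300,130]+.5)*4-.5; cv2.circle(im,tuple(int(v) for v in q),4,c,-1)
cv2.imwrite("pics/t4b.png",im)
x0,y0,x1,y1,k=310,0,420,170,4
im=cv2.resize(s["image"][y0:y1,x0:x1,::-1],None,fx=k,fy=k,interpolation=cv2.INTER_CUBIC)
cv2.imwrite("pics/s4b.png",im)
```

```text
(no output)
```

View pics/t4b.png

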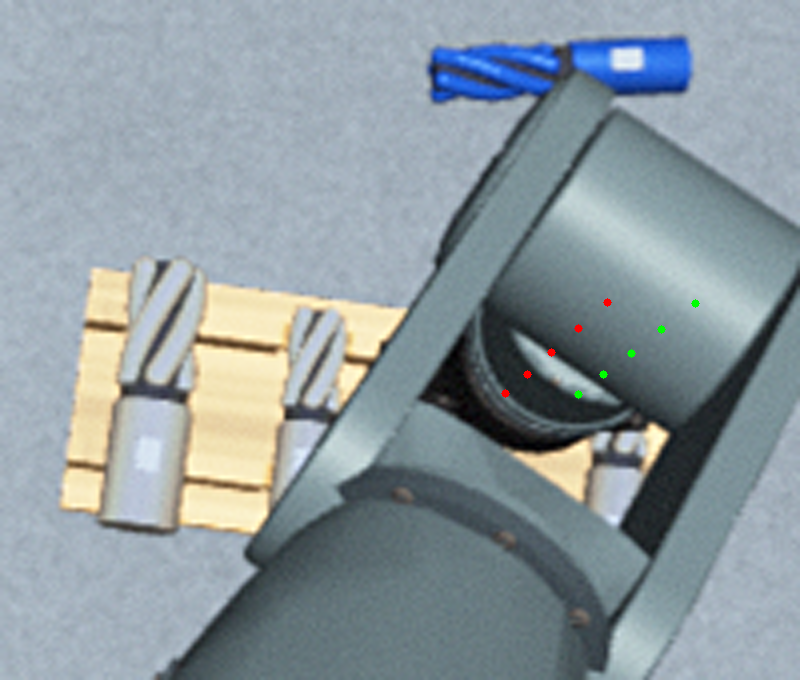

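View pics/s4b.png

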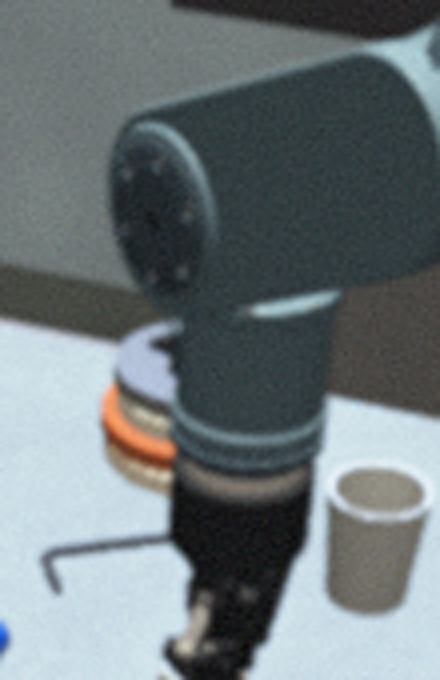

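The flange sits on the reported tool axis (red) in the top view, so x and y are right and only the height is off, by about +30 mm. I'll descend with that correction.

Emit:
step_arm(targets="0 1 0 0 0 0; 0 1 0 0 0 0; 0 1 15 0 0 0; 0 1 30 0 0 0; 0 1 45 0 0 0; 0 1 60 0 0 0; 0 1 68 0 0 0; 0 1 68 0 0 0", grip=75)

```text
time_s: 5.2
eef_pos: [0.5028, -0.2032, -0.0059]
eef_rot: [-0.0, 0.998, -0.06, -0.001]
wrist_force: [-0.1, -0.3, 0.2]
opening: 0.748
```

Run:
```python
from go import *
from bench import optics
c=optics.camera("side"); pickle.dump(c,open("side5.pkl","wb"))
o=ctrl.get_obs();p=o["eef_pos"];print(p,o["wrist_force"],o["opening"])
s=c; x0,y0,x1,y1,k=310,120,420,230,6
im=cv2.resize(s["image"][y0:y1,x0:x1,::-1],None,fx=k,fy=k,interpolation=cv2.INTER_CUBIC)
y=np.array([np.sin(.12),np.cos(.12),0])
for dz,c in((.03,(0,0,255)),(.038,(0,255,255))):
  for h in(-.034,0,.034):
    q=(proj(s,[p+y*h+[0,0,dz]])[0]-[x0,y0]+.5)*k-.5; cv2.circle(im,tuple(int(v) for v in q),3,c,-1)
cv2.imwrite("pics/s5.png",im)
```

```text
[ 0.50323366 -0.20352268 -0.00521642] [-0.34634752 -0.10849358  0.25145572] 0.7479995611548923
```

View pics/s5.png

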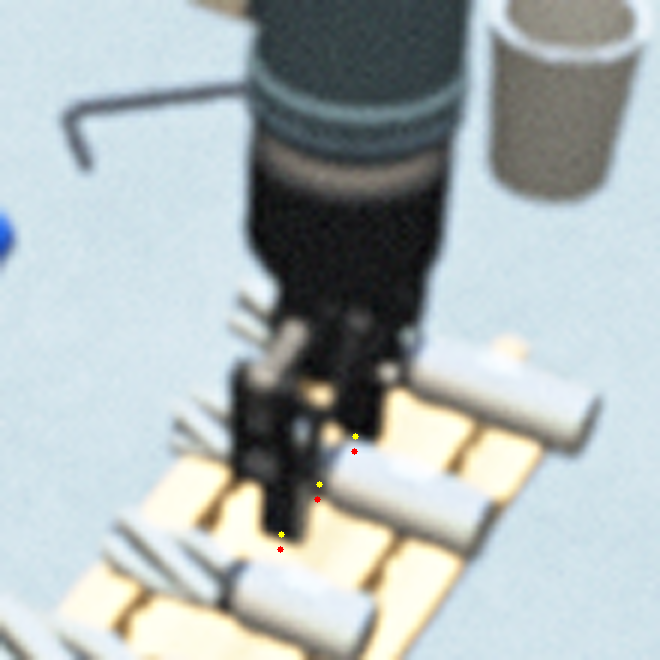

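Emit:
step_arm(targets="0 0 3 0 0 0; 0 0 6 0 0 0; 0 0 6 0 0 0")

```text
time_s: 5.62
eef_pos: [0.5032, -0.2035, -0.0111]
eef_rot: [-0.0, 0.998, -0.06, -0.0]
wrist_force: [0.1, 0.5, -0.1]
opening: 0.751
```

Emit:
step_arm(targets="0 0 0 0 0 0; 0 0 0 0 0 0; 0 0 0 0 0 0; 0 0 0 0 0 0; 0 0 0 0 0 0", grip=10)

```text
time_s: 6.25
eef_pos: [0.5034, -0.2046, -0.0104]
eef_rot: [0.001, 0.998, -0.06, 0.0]
wrist_force: [-3.1, -5.0, 4.2]
opening: 0.331
```

Gripped, at an opening of 0.331, which fits a 30 mm bar. Lifting.

Emit:
step_arm(targets="0 0 -10 0 0 0; 0 0 -30 0 0 0; 0 0 -60 0 0 0; 0 0 -90 0 0 0; 0 0 -110 0 0 0; 0 0 -120 0 0 0; 0 0 -120 0 0 0; 0 0 -120 0 0 0", grip=0)

```text
time_s: 7.25
eef_pos: [0.5024, -0.2029, 0.1077]
eef_rot: [-0.001, 0.998, -0.06, -0.001]
wrist_force: [-0.3, -0.0, -4.8]
opening: 0.332
```

Run:
```python
from go import *
from bench import optics
for n in("side","top"):
    c=optics.camera(n); pickle.dump(c,open(n+"6.pkl","wb"))
s=load("side6.pkl");t=load("top6.pkl")
crop(s,"pics/s6.png",300,60,430,240,4); 
o=ctrl.get_obs();print(o["eef_pos"],o["wrist_force"],o["torque"],o["opening"])
a=at(CASE,0,0,.035);print(a)
print(goal([a[0],a[1],.12],CASE[2]+np.pi/2))
```

```text
[ 0.5025113  -0.20301362  0.10774462] [-0.26216213 -0.34443412 -5.08499177] [0.01371293 0.00491045 0.00656966] 0.3342780439900125
[0.5555 0.1783 0.035 ]
(array([   6.9, -384.9,  -11.8]), array([-3.000e-03,  1.000e-03, -1.568e+00]))
```

View pics/s6.png

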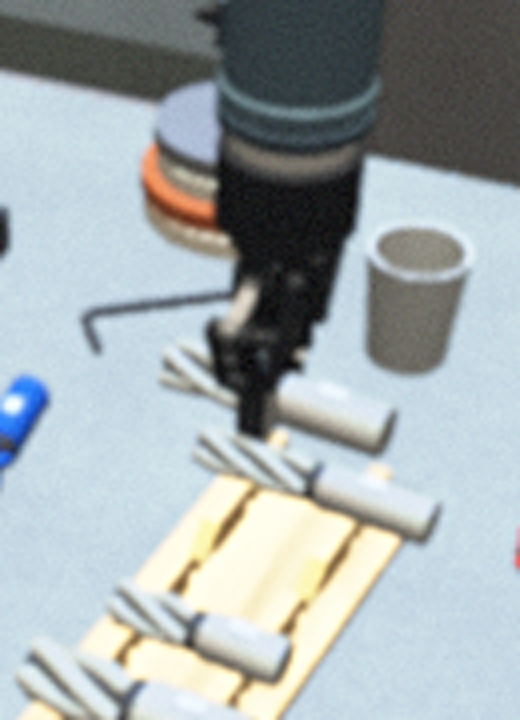

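Run:
```python
from go import *
s=load("side6.pkl"); p=np.array([.5025,-.2030,.1077])
x0,y0,k=300,60,4
im=cv2.imread("pics/s6.png")
u=np.array([np.cos(.12),-np.sin(.12),0]);y=np.array([np.sin(.12),np.cos(.12),0])
for d,col in((0,(0,0,255)),(-.006,(0,255,0))):
  P=[]
  for e in(-.0675,.0675):
    for a in np.linspace(0,2*np.pi,30): P.append(p+[0,0,.030+.0225]+u*(d+e)+.015*(y*np.cos(a)+np.array([0,0,np.sin(a)])))
  H=cv2.convexHull(proj(s,P).astype(np.float32)).reshape(-1,2)
  q=(H-[x0,y0]+.5)*k-.5; cv2.polylines(im,[q.astype(int).reshape(-1,1,2)],True,col,1)
cv2.imwrite("pics/s6b.png",im[280:560])
```

```text
(no output)
```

View pics/s6b.png

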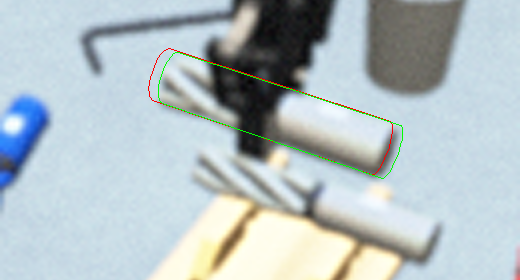

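Emit:
step_arm(targets="0 -20 0 0 0 -0.10; 1 -58 0 0 0 -0.26; 2 -98 0 0 0 -0.42; 3 -138 0 0 0 -0.58; 3 -178 0 0 0 -0.74; 4 -218 0 0 0 -0.90; 5 -258 0 0 0 -1.06; 5 -298 0 0 0 -1.22")

```text
time_s: 8.35
eef_pos: [0.5436, 0.093, 0.1082]
eef_rot: [-0.0, 0.851, 0.525, -0.0]
wrist_force: [1.4, 0.5, -5.3]
opening: 0.332
```

Run:
```python
from go import *
a=at(CASE,0,.002,.035)
print(goal([a[0],a[1],.105],CASE[2]+np.pi/2))
```

```text
(array([ 83.4, -28.4,   3.2]), array([-0.001,  0.   , -0.343]))
```

Emit:
step_arm(targets="28 -9 0 0 0 -0.12; 60 -20 0 0 0 -0.26; 83 -28 0 0 0 -0.343; 83 -28 0 0 0 -0.343; 83 -28 0 0 0 -0.343; 83 -28 0 0 0 -0.343")

```text
time_s: 9.1
eef_pos: [0.5565, 0.1775, 0.1086]
eef_rot: [-0.0, 0.751, 0.66, -0.0]
wrist_force: [0.0, -0.5, -5.3]
opening: 0.333
```

Run:
```python
from go import *
from bench import optics
a=at(CASE,0,.002,.035)
print(goal([a[0],a[1],-.015],CASE[2]+np.pi/2),ctrl.get_obs()["eef_pos"])
for n in("side","top"):
    c=optics.camera(n); pickle.dump(c,open(n+"7.pkl","wb"))
s=load("side7.pkl");t=load("top7.pkl")
crop(s,"pics/s7.png",160,170,370,390,3); crop(t,"pics/t7.png",110,100,330,290,3)
```

```text
(array([  2.7,  -1. , 123.6]), array([-0.001,  0.   , -0.006])) [0.55649112 0.17754164 0.10864284]
```

View pics/s7.png

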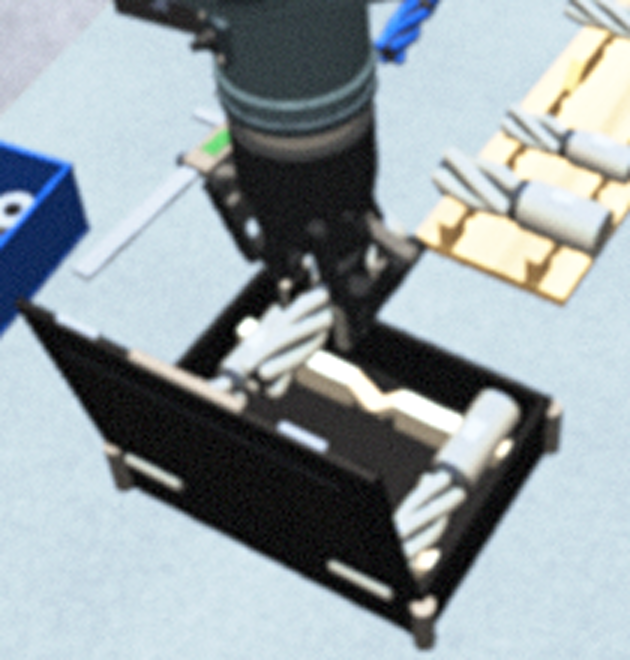

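View pics/t7.png

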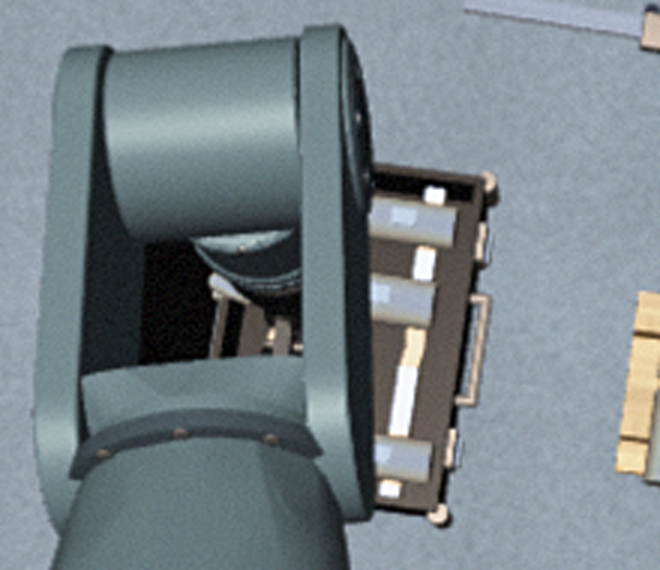

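Run:
```python
from go import *
from scipy.optimize import least_squares
s=load("side4.pkl");t=load("top7.pkl"); p=np.array([.5028,-.2022,.0922]); d=np.array([np.sin(.6015),np.cos(.6015),0])
px=np.array([310+155/4,215/4])
r=least_squares(lambda v:proj(s,[p+d*v[0]+[0,0,v[1]]])[0]-px,[.08,.25]);print("a,h",r.x,r.fun)
q1=ctrl.get_obs()["q"][0];print(q1)
a,h=r.x
p=np.array([.5565,.1775,.1386]);d=np.array([-np.sin(q1),np.cos(q1),0])
for e in(a,0,-a):print(e,((proj(t,[p+d*e+[0,0,h]])[0]-[110,100])*3).round())
# lid top edge vs cheek when lowered
p=np.array([.5565,.1775,.015]); 
print("cheek centre low",p+d*a+[0,0,h])
for x in(-.113,0,.113): print("lid edge",at(CASE,x,.0805+.161*np.cos(np.pi-1.8),.056+.161*np.sin(1.8)))
```

```text
a,h [0.06326766 0.32119513] [ 0.00000000e+00 -8.52651283e-14]
0.10586453830595015
0.06326765868359155 [ 75. 154.]
0 [219. 141.]
-0.06326765868359155 [362. 129.]
cheek centre low [0.5498147  0.24041346 0.33619513]
lid edge [0.45775723 0.30838831 0.21278947]
lid edge [0.56989936 0.29449069 0.21278947]
lid edge [0.68204148 0.28059307 0.21278947]
```

Emit:
step_arm(targets="2.7 -1 10 0 0 -0.006; 2.7 -1 30 0 0 -0.006; 2.7 -1 50 0 0 -0.006; 2.7 -1 70 0 0 -0.006; 2.7 -1 85 0 0 -0.006; 2.7 -1 95 0 0 -0.006; 2.7 -1 100 0 0 -0.006; 2.7 -1 100 0 0 -0.006")

```text
time_s: 10.2
eef_pos: [0.5562, 0.1812, 0.009]
eef_rot: [0.0, 0.749, 0.663, 0.0]
wrist_force: [-0.2, 0.3, -5.5]
opening: 0.333
```

Run:
```python
from go import *
from bench import optics
a=at(CASE,0,.002,.035)
o=ctrl.get_obs()
print(goal([a[0],a[1],-.017],CASE[2]+np.pi/2),o["eef_pos"],o["wrist_force"])
for n in("side","top"):
    c=optics.camera(n); pickle.dump(c,open(n+"8.pkl","wb"))
s=load("side8.pkl");t=load("top8.pkl")
crop(s,"pics/s8.png",180,220,370,390,4); crop(t,"pics/t8.png",170,130,300,290,4)
```

```text
(array([-0.9, -0.3, 26. ]), array([0.   , 0.   , 0.001])) [0.55617695 0.18117088 0.00899089] [-0.20220651  0.29237467 -5.49408655]
```

View pics/s8.png

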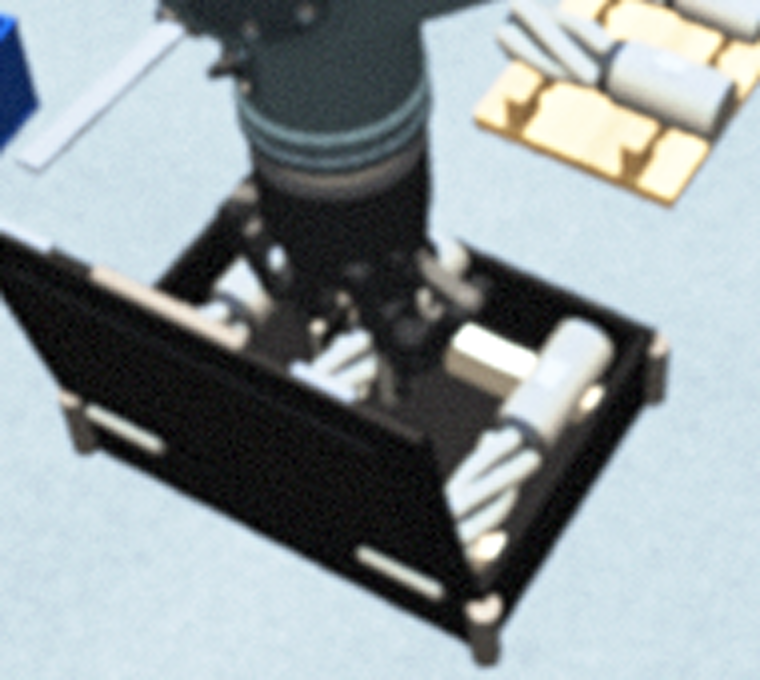

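View pics/t8.png

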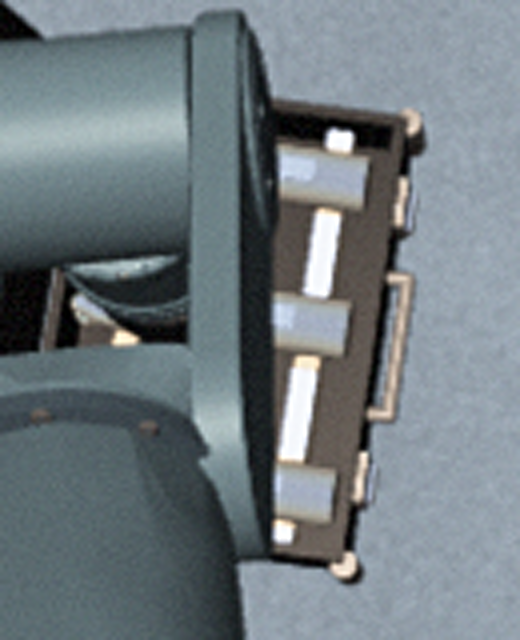

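Emit:
step_arm(targets="-0.5 0 6 0 0 0; -0.5 0 12 0 0 0; -0.5 0 17 0 0 0; -0.5 0 20 0 0 0; -0.5 0 22 0 0 0; -0.5 0 23 0 0 0; -0.5 0 23 0 0 0; -0.5 0 23 0 0 0")

```text
time_s: 11.3
eef_pos: [0.5561, 0.1807, -0.0138]
eef_rot: [0.0, 0.749, 0.663, 0.0]
wrist_force: [-0.0, -0.2, -5.4]
opening: 0.332
```

Emit:
step_arm(targets="0 0 1 0 0 0; 0 0 1.5 0 0 0; 0 0 2 0 0 0; 0 0 2 0 0 0")

```text
time_s: 11.8
eef_pos: [0.5563, 0.1807, -0.0158]
eef_rot: [0.0, 0.749, 0.663, 0.0]
wrist_force: [0.3, -0.0, -4.8]
opening: 0.332
```

Emit:
step_arm(targets="0 0 0.5 0 0 0; 0 0 1 0 0 0; 0 0 1.5 0 0 0; 0 0 1.5 0 0 0")

```text
time_s: 12.3
eef_pos: [0.5568, 0.1807, -0.0164]
eef_rot: [0.001, 0.749, 0.663, 0.001]
wrist_force: [-0.6, -1.1, 5.5]
opening: 0.336
```

Emit:
step_arm(targets="0 0 0.5 0 0 0; 0 0 1 0 0 0; 0 0 1 0 0 0")

```text
time_s: 12.68
eef_pos: [0.5569, 0.1807, -0.0165]
eef_rot: [0.001, 0.749, 0.663, 0.0]
wrist_force: [-4.4, -1.8, 13.4]
opening: 0.335
```

Seated: contact at the predicted height. Releasing gently.

Emit:
step_arm(targets="0 0 -0.7 0 0 0; 0 0 -0.7 0 0 0")

```text
time_s: 12.92
eef_pos: [0.5569, 0.1807, -0.0164]
eef_rot: [0.001, 0.749, 0.663, 0.001]
wrist_force: [-2.0, -1.6, 8.3]
opening: 0.332
```

Emit:
step_arm(targets="0 0 0 0 0 0; 0 0 0 0 0 0; 0 0 0 0 0 0; 0 0 0 0 0 0", grip=58)

```text
time_s: 13.42
eef_pos: [0.5559, 0.1807, -0.018]
eef_rot: [-0.0, 0.749, 0.663, -0.0]
wrist_force: [-0.1, 0.5, -0.3]
opening: 0.58
```

Emit:
step_arm(targets="0 0 -8 0 0 0; 0 0 -25 0 0 0; 0 0 -55 0 0 0; 0 0 -90 0 0 0; 0 0 -130 0 0 0; 0 0 -170 0 0 0; 0 0 -200 0 0 0; 0 0 -200 0 0 0")

```text
time_s: 14.42
eef_pos: [0.5583, 0.181, 0.1868]
eef_rot: [0.002, 0.749, 0.663, 0.003]
wrist_force: [-0.4, 0.1, 0.3]
opening: 0.579
```

Run:
```python
from go import *
from bench import optics
o=ctrl.get_obs()
print(o["eef_pos"],o["wrist_force"],o["q"])
for n in("side","top"):
    c=optics.camera(n); pickle.dump(c,open(n+"9.pkl","wb"))
s=load("side9.pkl");t=load("top9.pkl")
crop(s,"pics/s9.png",160,220,360,390,4); crop(t,"pics/t9.png",110,100,300,290,4)
```

```text
[0.55827281 0.18100181 0.18675845] [-0.35238199  0.14000355  0.29487227] [1.11394994e-01 2.11906429e-01 1.59576903e+00 5.77999425e-05
 1.32622546e+00 2.33260262e-01]
```

View pics/s9.png

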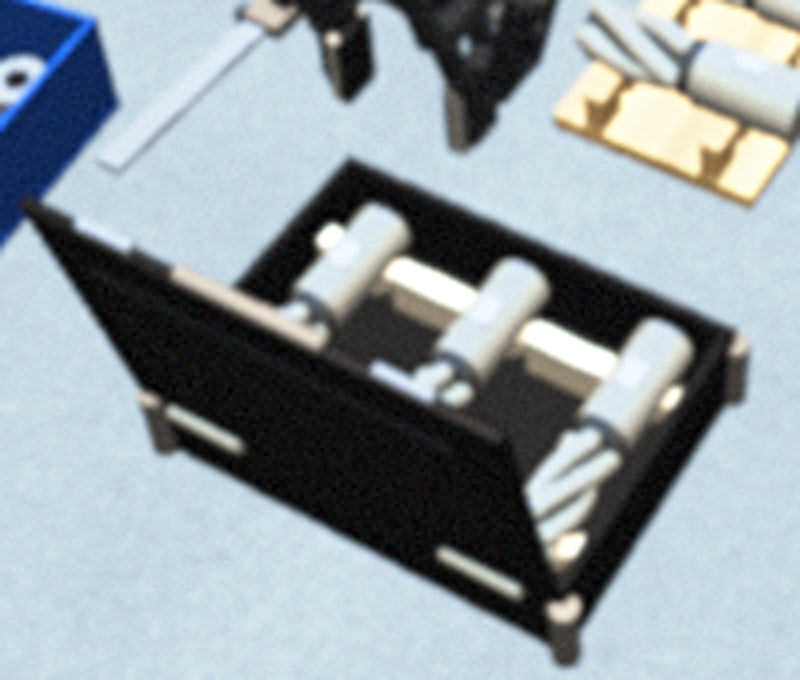

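View pics/t9.png

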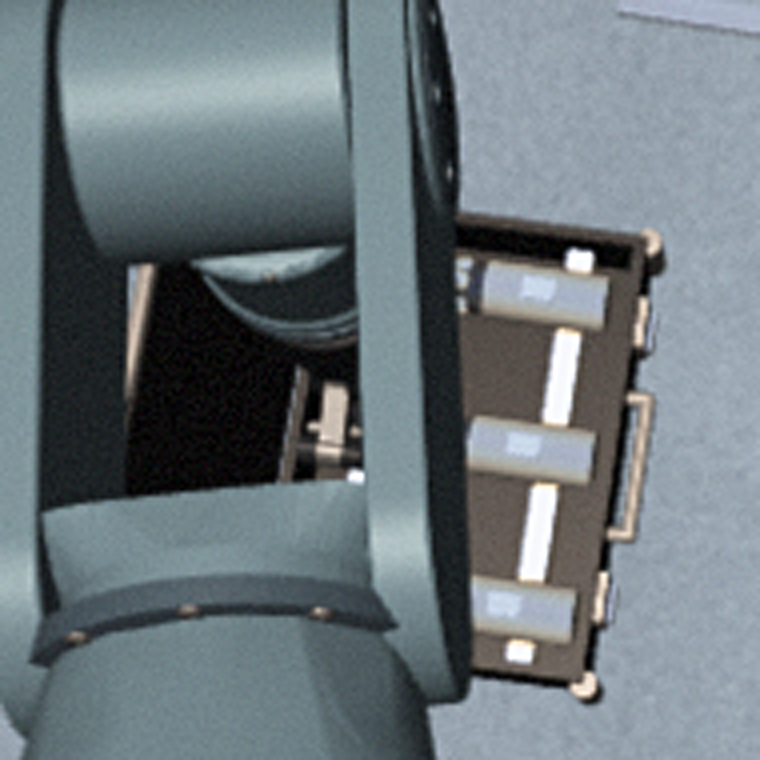

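The mill lies in the middle saddle, flush with its neighbours. Next is the lid: shut the fingers, go over it, come down behind it (+y side), and push. First a quick clearance check for the bottle behind.

Run:
```python
from go import *
t=load("top0.pkl")
print("bottle",onz(t,[[118,32]],.18),onz(t,[[145,75]],.0))
print("stand",onz(t,[[65,140]],.05))
print("beh",at(CASE,0,.165,.2), at(CASE,0,.11,0))
o=ctrl.get_obs();d=o["eef_pos"]-[*CASE[:2],0];c,s=np.cos(CASE[2]),np.sin(CASE[2]);print("case xy",c*d[0]+s*d[1],-s*d[0]+c*d[1])
```

```text
bottle [[0.86294069 0.36700289 0.18      ]] [[0.85714278 0.36290125 0.        ]]
stand [[0.69460717 0.50197073 0.05      ]]
beh [0.57579299 0.34204735 0.2       ] [0.56902866 0.2874649  0.        ]
case xy 9.368751699351285e-05 0.0023892206788477506
```

Emit:
step_arm(targets="0 0 -40 0 0 0; 0 0 -80 0 0 0; 35 0 -90 0 0 0; 75 0 -90 0 0 0; 115 0 -90 0 0 0; 145 0 -90 0 0 0; 165 0 -90 0 0 0; 165 0 -90 0 0 0", grip=0)

```text
time_s: 15.52
eef_pos: [0.5754, 0.3451, 0.2707]
eef_rot: [-0.0, 0.748, 0.663, -0.001]
wrist_force: [0.5, 0.7, -0.3]
opening: 0.002
```

```bash
cat >> go.py <<'E'
def cs():
    o=ctrl.get_obs();d=o["eef_pos"]-[*CASE[:2],0];c,s=np.cos(CASE[2]),np.sin(CASE[2])
    print("case x,y,true z",(c*d[0]+s*d[1]).round(4),(-s*d[0]+c*d[1]).round(4),(d[2]+.03).round(4),"F",o["wrist_force"].round(1),"t",o["time_s"],"rot",o["eef_rot"].round(3))
E
python3 -c "
from go import *
cs()"
```

```text
case x,y,true z -0.0007 0.168 0.3007 F [ 0.5  0.7 -0.3] t 15.525 rot [-0.     0.748  0.663 -0.001]
```

Emit:
step_arm(targets="0 0 15 0 0 0; 0 0 45 0 0 0; 0 0 80 0 0 0; 0 0 110 0 0 0; 0 0 125 0 0 0; 0 0 125 0 0 0; 0 0 125 0 0 0")

```text
time_s: 16.4
eef_pos: [0.577, 0.3445, 0.1487]
eef_rot: [0.0, 0.749, 0.663, 0.001]
wrist_force: [-0.5, -0.4, -0.0]
opening: 0.003
```

Run:
```python
from go import *
from bench import optics
cs()
for n in("side","top"):
    c=optics.camera(n); pickle.dump(c,open(n+"10.pkl","wb"))
s=load("side10.pkl");t=load("top10.pkl")
crop(s,"pics/s10.png",140,150,360,390,3)
```

```text
case x,y,true z 0.0009 0.1676 0.1787 F [-0.5 -0.4 -0. ] t 16.4 rot [0.    0.749 0.663 0.001]
```

View pics/s10.png

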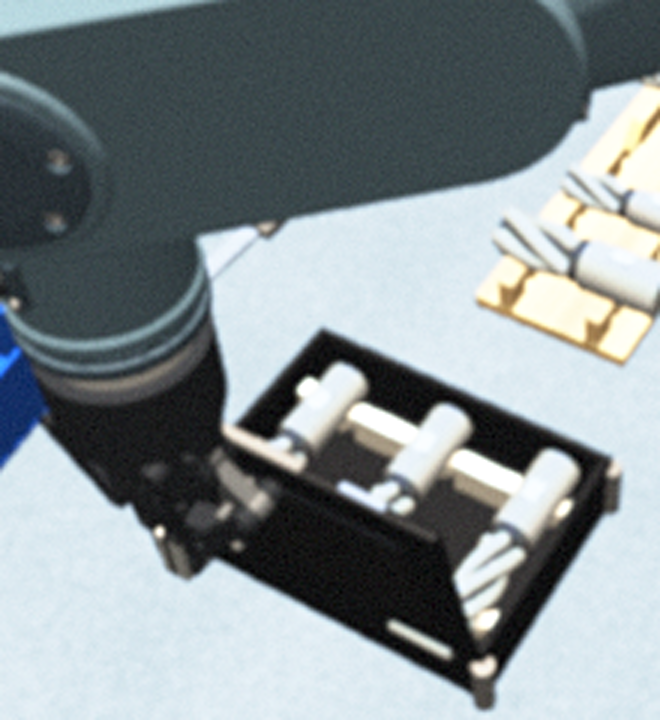

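Emit:
step_arm(targets="-18 0 0 0 0 0; -36 0 0 0 0 0; -54 0 0 0 0 0; -70 0 0 0 0 0; -86 0 0 0 0 0; -104 0 0 0 0 0; -104 0 0 0 0 0; -104 0 0 0 0 0")

```text
time_s: 17.5
eef_pos: [0.5634, 0.2409, 0.1472]
eef_rot: [0.0, 0.749, 0.663, -0.0]
wrist_force: [0.7, -0.1, -0.3]
opening: -0.0
```

Run:
```python
from go import *
from bench import optics
cs()
s=optics.camera("side")
crop(s,"pics/s11.png",140,150,360,390,3)
```

```text
case x,y,true z 0.0002 0.0631 0.1772 F [ 0.7 -0.1 -0.3] t 17.5 rot [ 0.     0.749  0.663 -0.   ]
```

View pics/s11.png

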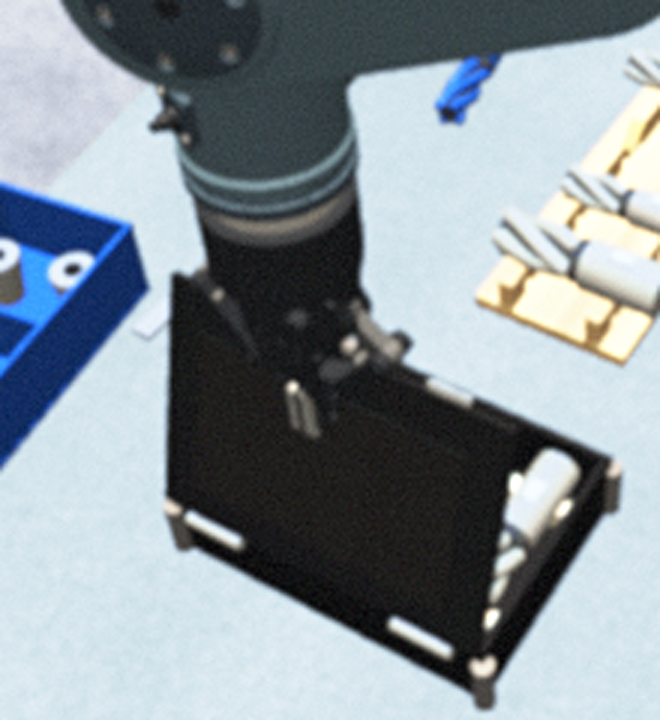

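Emit:
step_arm(targets="-18 0 0 0 0 0; -36 0 8 0 0 0; -52 0 19 0 0 0; -66 0 32 0 0 0; -79 0 47 0 0 0; -89 0 64 0 0 0; -96 0 82 0 0 0; -101 0 99 0 0 0")

```text
time_s: 18.55
eef_pos: [0.5508, 0.1406, 0.0467]
eef_rot: [-0.0, 0.749, 0.663, -0.0]
wrist_force: [0.5, 1.1, 1.0]
opening: -0.003
```

Run:
```python
from go import *
from bench import optics
cs()
s=optics.camera("side")
crop(s,"pics/s12.png",140,150,360,390,3)
```

```text
case x,y,true z -0.0 -0.038 0.0767 F [0.5 1.1 1. ] t 18.55 rot [-0.     0.749  0.663 -0.   ]
```

View pics/s12.png

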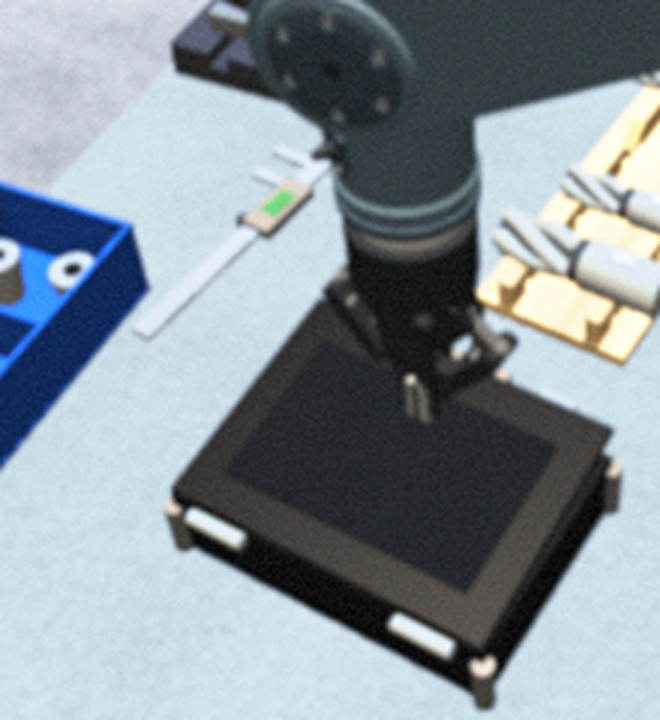

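Nearly shut. Pressing down in small steps.

Emit:
step_arm(targets="-1 0 5 0 0 0; -1 0 9 0 0 0; -1 0 12 0 0 0; -1 0 12 0 0 0")

```text
time_s: 19.1
eef_pos: [0.5512, 0.1402, 0.0363]
eef_rot: [0.0, 0.749, 0.663, 0.0]
wrist_force: [-0.3, 0.1, -0.2]
opening: 0.001
```

Emit:
step_arm(targets="0 0 1 0 0 0; 0 0 2 0 0 0; 0 0 2 0 0 0")

```text
time_s: 19.48
eef_pos: [0.5512, 0.14, 0.0343]
eef_rot: [0.0, 0.749, 0.663, 0.0]
wrist_force: [0.7, 0.6, -0.3]
opening: 0.004
```

Emit:
step_arm(targets="0 0 1 0 0 0; 0 0 2 0 0 0; 0 0 2 0 0 0")

```text
time_s: 19.85
eef_pos: [0.551, 0.1399, 0.0321]
eef_rot: [-0.0, 0.749, 0.663, -0.0]
wrist_force: [-0.0, 0.1, -0.6]
opening: -0.002
```

Emit:
step_arm(targets="0 0 1 0 0 0; 0 0 2 0 0 0; 0 0 2 0 0 0")

```text
time_s: 20.23
eef_pos: [0.551, 0.1399, 0.0308]
eef_rot: [0.0, 0.749, 0.663, -0.0]
wrist_force: [-2.1, -1.7, 5.8]
opening: 0.002
```

Emit:
step_arm(targets="0 0 1 0 0 0; 0 0 1.5 0 0 0; 0 0 1.5 0 0 0")

```text
time_s: 20.6
eef_pos: [0.5511, 0.1398, 0.0306]
eef_rot: [0.0, 0.749, 0.663, -0.0]
wrist_force: [-7.2, -0.6, 18.1]
opening: -0.0
```

Emit:
step_arm(targets="0 0 -10 0 0 0; 0 0 -40 0 0 0; 0 0 -80 0 0 0; -10 0 -120 0 0 0; -60 -40 -140 0 0 0; -110 -80 -140 0 0 0; -160 -120 -140 0 0 0; -200 -150 -140 0 0 0")

```text
time_s: 21.6
eef_pos: [0.3763, -0.0411, 0.1687]
eef_rot: [0.0, 0.749, 0.663, 0.0]
wrist_force: [0.7, -0.5, 0.7]
opening: -0.002
```

Emit:
step_arm(targets="-50 -20 0 0 0 0; -100 -40 0 0 0 0; -150 -60 0 0 0 0; -200 -80 0 0 0 0; -250 -100 0 0 0 0; -250 -100 0 0 0 0; -250 -100 0 0 0 0")

```text
time_s: 22.48
eef_pos: [0.2481, -0.2757, 0.1684]
eef_rot: [-0.0, 0.749, 0.662, 0.0]
wrist_force: [0.7, 0.9, -1.0]
opening: 0.001
```

Run:
```python
from go import *
from bench import optics
cs()
for n in("side","top"):
    c=optics.camera(n); pickle.dump(c,open(n+"13.pkl","wb"))
for n,(x0,y0,x1,y1,k) in(("side",(160,230,360,390,4)),("top",(130,100,330,290,4))):
    s=load(n+"13.pkl")
    im=cv2.resize(s["image"][y0:y1,x0:x1,::-1],None,fx=k,fy=k,interpolation=cv2.INTER_CUBIC)
    for th,col in((0,(0,255,0)),(.05,(0,0,255))):
        P=[]
        for x,r in((.113,0),(.113,.161),(-.113,.161),(-.113,0),(.113,0)):
            P.append(at(CASE,x,.0805-r*np.cos(th)+.007*np.sin(th),.056+r*np.sin(th)+.007*np.cos(th)))
        q=(proj(s,P)-[x0,y0]+.5)*k-.5; cv2.polylines(im,[q.astype(int).reshape(-1,1,2)],False,col,1)
    cv2.imwrite(f"pics/{n}13.png",im)
cv2.imwrite("pics/full13.png",load("top13.pkl")["image"][:,:,::-1])
```

```text
case x,y,true z -0.2493 -0.4884 0.1984 F [ 0.7  0.9 -1. ] t 22.475 rot [-0.     0.749  0.662  0.   ]
```

View pics/side13.png

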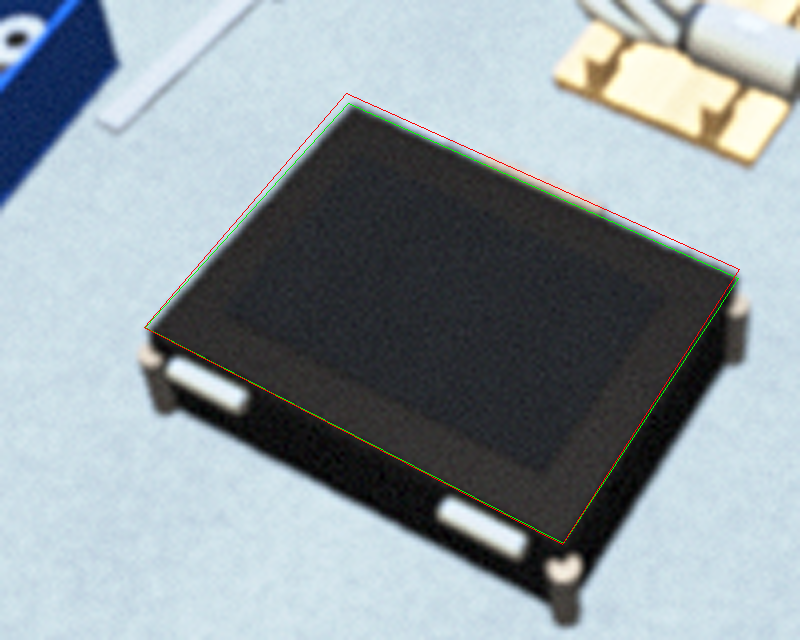

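View pics/full13.png

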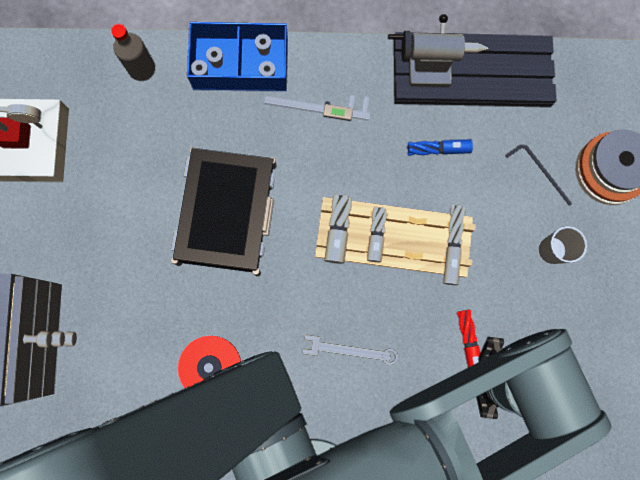

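The lid overlays the 0 rad outline (green) and an 18 N press met solid resistance. The other mills and the rack are in place, and the arm is clear. Handing in.

```bash
python3 -c "
from bench import ticket
print(ticket.hand_in())"
```

```text
the job is handed in; nothing more can be done
None
```

The 30 × 135 mm end mill (`mill_a`, third on the rack) is in the empty middle saddle, the lid is shut, and the job was handed in at about 22.6 s. I set the mill down under force feedback before opening the fingers. I closed the lid by pushing its outer face over and then pressing down.

**Last checks**
- **Mill:** contact came at the height I had worked out for the saddle. In the pictures taken before the lid was shut, it lay level with the two mills already in the case.
- **Lid:** it matches the outline of a fully shut lid in the side picture. The final press met firm resistance, about 18 N at the wrist.
- **Everything else:** the other three rack mills are in the same pixel positions in the top picture as at the start. The arm is clear, with about 0 N at the wrist.

**What disagreed**
- **Failed first grasp:** the reported tool height was about 30 mm lower than the fingertips looked in the pictures. Because of this, the fingers closed on top of the mill, with about 32 N at the wrist. The mill did not visibly move. I corrected for the offset, and the later contacts fitted it.
- **Position along the mill:** where I gripped the mill along its length is known only to about 3 mm. The case leaves 7 mm clear at each end.

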